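Reset a ratchet-propped work rest and set it to a lower notch

TASK

The tilting work rest on the bench stands too steep and its ratchet only lets it rise. Take it by its wooden grip, lift it past the top notch and press it up against the sprung stop so that the pawl tips clear, let the board down flat onto its rest block so that the pawl resets, then raise it again, seat it on the second notch from the bottom and let go. Feel for the stop, the rest and the notch without forcing anything (a press of about 15 N at the grip against the stop is right, 20 N too much), guide the board down instead of dropping it, and leave the things around it alone.

Things in the scene. Friction and masses are not known exactly. Their poses are not given: they have to be found in the camera images.
- stand: Fixed stand of the tilting work rest: plywood base 250 (x) by 137 (y) by 16 mm, two wooden cheeks carrying the hinge, a rest block at the far end, a steel post on the +y side. Origin on the bench under the base, 100 mm along +x from the hinge line. x points from the hinge end (near the robot) to the grip end, y along the hinge line, z up.
- hinge_line (a point): Middle of the board's hinge line, 115 mm above the bench; fixed. The line runs along the stand's y, the board swings in the stand's x-z plane.
- ratchet_plate: Toothed steel plate swinging on the hinge line at the board's +y side; the board is clamped on it. Origin on the hinge line, x along the plate's upper edge. Four notches, 10 degrees apart. Rising clicks past them with hardly any resistance; lowering is blocked, and felt, at the notch just passed. At most 60 N may act between it (or the board) and the stand's pawl, stop or rest block.
- board: Plywood board 185 by 100 by 12 mm with the grip at its far end. Origin on the hinge line, x towards the grip, z normal to the board; tilt 0 is flat. It starts on the fourth (top) notch. It is clamped on the plate differently each time, so that the notches hold it at 10, 20, 30 and 40 degrees, all shifted together by up to 3 either way. Weighs 2 to 4 N at the grip; falls if let go off a notch.
- stop_top (a point): Top of the sprung stop on its own steel post beside the board, 160 mm above the bench; a pin under the plate meets its plunger from below, 90 mm from the hinge line, 7 to 17 degrees past the fourth notch: this differs each time, feel for it. Beyond the board's weight, 4 N at the grip starts the spring, 12 N (about 1 degree on) tips the pawl, 23 N (60 N at the pin) is too much.
- post_top (a point): Top of the steel post that carries the pawl, 100 mm above the bench. The pawl is an upright weighted lever that leans into the teeth by itself; pushed over at the top, against the stop, it tips away and stays clear of the teeth.
- rest_top (a point): Top face centre of the wooden rest block, 102 mm above the bench, on which the far end of the flat board bears. The last 10 to 2 degrees of lowering push a tipped pawl back in; only a board brought down flat is sure to have reset it.
- grip_center (a point): Centre of the wooden grip, 235 mm from the hinge line in the board's plane, 115 mm above the bench when flat. A freely turning roller, 24 mm across and 30 mm long, axis along the stand's y, 28 mm clear of the board's end on a 12 mm wide neck. Pinch its two flat ends (fingers closing along y); it turns, so the hand can keep pointing down.
- rivet_tin: A bystander: round green tin, 65 mm across and 30 mm high, near the robot; origin under its centre. Not to be moved (20 mm at most).
- buckle: A bystander: plain metal buckle, 41 by 34 by 11 mm, beyond the stand; origin under its centre. Not to be moved (20 mm at most).
- bone_folder: A bystander: flat pale bone folder, 23 by 136 by 8 mm, beyond the stand; origin under its centre. Not to be moved (20 mm at most).

How it is judged:
By the outcome, as a careful person would: the job done as asked, in the order asked, and still so for the second after the job is handed in, with the robot touching nothing.
It also fails if it takes over 56 s, if anything falls off the work surface, if the arm or the gripper's body presses on something with over 40 N, if the wrist force passes 120 N, or if a joint passes its speed limit or range.

ROBOT

A 6-joint arm with a two-finger parallel gripper is mounted at the origin on the work surface; the furniture and walls round the work are solid. World frame = base frame: x ahead of the robot, y to its left, z up, the work surface at z = 0. Lengths are in mm, angles in degrees, forces in N, time in s.
With the tool pointing down it reaches from about 300 to 850 mm from the base axis. Payload 4.2 kg.
Tool frame: the origin (TCP) lies on the centre line of the jaws, within the pads' length; the fingertips stand 11 mm ahead of it and the grasp point (between the pads) lies 8 mm behind it; z points along the fingers, y is the direction in which the jaws open and shut (so a half turn about z gives the same grasp; the last joint's range is limited). The gripper opens to 91 mm and grips with 3 to 60 N. Pads are 32 mm wide; open, the fingers measure 118 mm over their backs; the gripper's body (76 mm by 178 mm) begins 60 mm behind the grasp point.
Start: joints at [-68.354, 18.312, 89.639, -0, 72.044, -1.146], TCP at [222.754, -530.116, 224.976] pointing down, gripper open.
Joint ranges: [-177.97, 177.97], [-48.28, 115.42], [12.27, 149.76], [-77.06, 257.06], [2.81, 150.46], [-146.56, 146.56]. Speed limits (degrees/s): [147.25, 147.25, 180, 180, 180, 180].

INTERFACE

Orientations are given as [roll, pitch, yaw] about the fixed x, y, z axes, in that order (R = Rz(yaw) Ry(pitch) Rx(roll)).
In Python, from workcell import env, grab_frame gives the robot as it stands. The module is installed in compiled form; this text tells all that it offers.
- The arm moves only by the tool arm_command, never from a script. Its argument "series" is one flat list of numbers, 6 for each row, row after row: the shift along the world's x, y, z each as a share of 400 mm, from -1 to 1, then the turn, a rotation vector about the world's x, y, z each as a share of 45 degrees, from -1 to 1. A call has 1 to 20 rows; each row shifts and turns the commanded pose from where the row before left it; what a row does not reach is not made up. A row lasts 1/12 s, in which the tool goes at most 41.7 mm and 7.16 degrees, less where a joint would pass 70% of its speed; a pose out of reach is approached as far as the arm can. A call with a number of a shift or a turn outside -1 to 1 is refused whole. A call with a gripper value outside its range is refused whole. "hand" is the opening, from 0 (shut) to 1 (fully open), set as the call begins (left out, the last holds). The fingers move at their own pace and stop on an object; "newtons" is the grip in N (left out, the last holds). Time passes only in rows, so rows that do not move let the fingers close. It gives the time, the measured TCP pose, the force and the opening at its end, in the units of the state.
- env.state(): the state, without advancing time (a new reading comes with each control period).
- grab_frame(name): name is "scene" or "top" or "wrist"; returns a dict with "frame" (400x640x3 uint8, red, green, blue), "intrinsics" (3x3 intrinsics, pixels), "k1" (the pictures are not rectified: a ray, as slopes to the right and down, at radius r is drawn at 1 + k1 r^2 times it, then the intrinsics apply), "R" (3x3) and "t" (3): a world point X has camera coordinates R X + t; the wrist camera has in their place "tool_from_camera" (4x4, takes a point from camera to tool coordinates, whose origin is the TCP and whose axes are the flange's). Camera axes: x right, y down, z forward; pixel columns grow to the right and rows downward; lengths in mm; the calibration is good to about 2 mm. A picture is of the moment at which its call begins: read the wrist's pose just before it. There is no depth.
- env.job_done(): hands the job in, once; it reports no verdict.
The state is a dict: "time_s": time; "qpos": joint angles; "qvel": joint speeds; "effort": joint torques, N m; "ee_pos": TCP position; "ee_rot": TCP orientation; "force": force on the tool from outside, world axes, zero at the start; "torque": the same for the moment, N m; "gripper_width": finger opening in mm.
Only numpy, scipy, OpenCV 4.12 (cv2) and the standard library are available. Lean on these libraries where they do the work, as an engineer would, in place of code of your own. Each camera call takes 0.05 s, during which the arm holds its last target.

## Working session

There is one attempt and no reset: what is moved stays moved. The work goes in short steps, Python scripts to look and compute and a tool call to move; the robot and the scene stay as the last step left them, time stands still between calls to the robot, and variables do not carry over. Pictures are saved under pics/ and viewed, and the job is handed in when it is done.

Besides the shell and the picture viewer there is one more tool, called after "Call:" as name(argument=value, ...) on one line, values as JSON. arm_command: Moves the arm, as the interface text tells. Shift numbers are shares of 400 mm and turn numbers shares of 45 degrees, none past 1 either way. Its arguments: {"type":"object","properties":{"series":{"type":"array"},"hand":{"type":"number"},"newtons":{"type":"number"}},"required":["series"]}

```bash
mkdir -p pics
cat > h.py <<'E'
import numpy as np, cv2
from workcell import env, grab_frame
def save(n,fn):
    f=grab_frame(n); cv2.imwrite('pics/'+fn,f['frame'][:,:,::-1]); return f
E
python3 - <<'E'
from h import *
import pickle
print(env.state())
d={}
for n in ['scene','top','wrist']:
    d[n]=save(n,n+'0.png'); print(n,{k:v for k,v in d[n].items() if k!='frame'})
pickle.dump(d,open('d0.pkl','wb'))
E
```

```text
{'time_s': 0.0, 'qpos': array([-6.83550793e+01,  1.83525349e+01,  8.97061134e+01,  2.21923926e-03,
        7.20433588e+01, -1.14647752e+00]), 'qvel': array([ 0.02930081, -0.05684524,  0.01572881,  0.00595478,  0.03887104,
       -0.01765859]), 'effort': array([ 5.87524373e-04, -4.12457621e+01, -2.31973493e+01,  7.28612160e-02,
        4.56265337e-02, -1.54155136e-04]), 'ee_pos': array([ 222.57128698, -529.65564992,  224.11328377]), 'ee_rot': array([-1.79898056e+02, -4.15050098e-03,  2.27907084e+01]), 'force': array([-0.19018474,  0.46682257, -0.46897811]), 'torque': array([-0.02168233, -0.01724125,  0.0176217 ]), 'gripper_width': 91.35264757066058}
scene {'intrinsics': array([[445.46449737,   0.        , 315.34131989],
       [  0.        , 445.46449737, 197.15933155],
       [  0.        ,   0.        ,   1.        ]]), 'k1': -0.022339878474905747, 'R': array([[-0.96109791,  0.27614982,  0.00566485],
       [ 0.17191715,  0.61413244, -0.7702505 ],
       [-0.21618351, -0.73931226, -0.6377163 ]]), 't': array([ 440.86691257,  -64.16772488, 1373.7597008 ])}
top {'intrinsics': array([[4
[... 250 characters left out ...]
.00683948, -0.1791837 ],
       [ 0.17919534, -0.00112384, -0.98381287]]), 't': array([ 142.23754845,  525.50976744, 1115.03295108])}
wrist {'intrinsics': array([[348.14138301,   0.        , 318.81283655],
       [  0.        , 348.14138301, 198.45911133],
       [  0.        ,   0.        ,   1.        ]]), 'k1': -0.052606157269794326, 'tool_from_camera': array([[ 7.86514137e-04, -9.54528104e-01, -2.98119907e-01,
         8.46893319e+01],
       [ 9.99999618e-01,  6.36855278e-04,  5.99146756e-04,
         7.54171016e-01],
       [-3.82043181e-04, -2.98120265e-01,  9.54528240e-01,
        -1.59932030e+02],
       [ 0.00000000e+00,  0.00000000e+00,  0.00000000e+00,
         1.00000000e+00]])}
```

View pics/scene0.png

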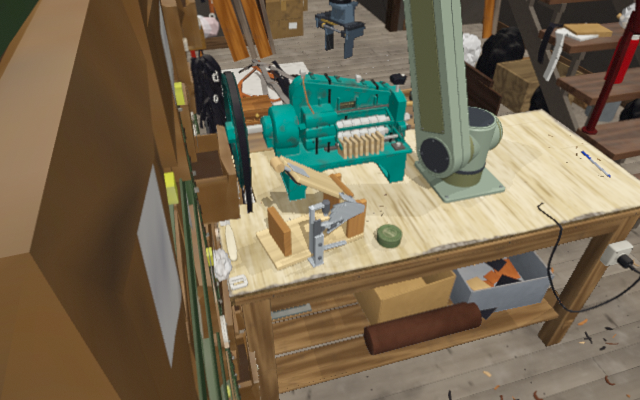

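View pics/top0.png

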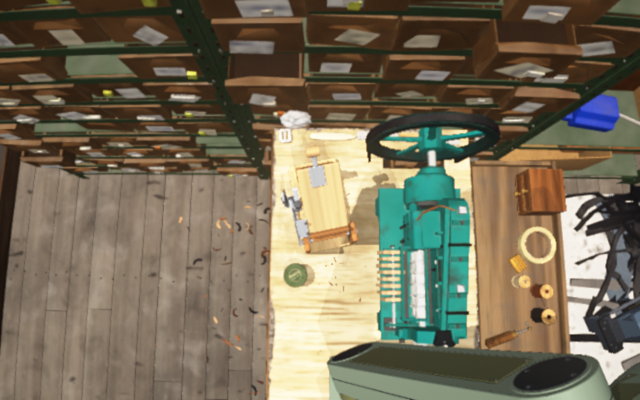

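View pics/wrist0.png

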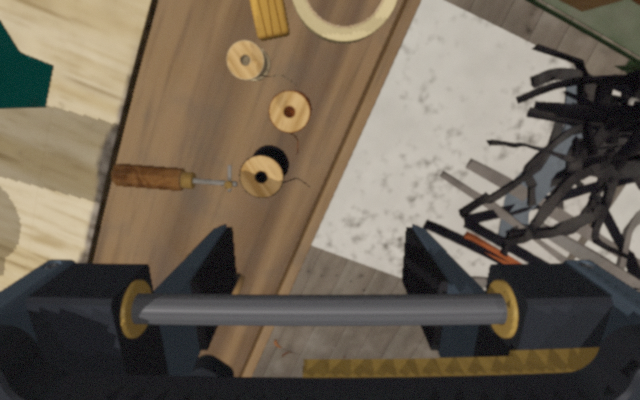

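Run:
```python
from h import *
import pickle
d=pickle.load(open('d0.pkl','rb'))
a=d['top']['frame'][:,:,::-1][105:295,255:405]
cv2.imwrite('pics/topc.png',cv2.resize(a,None,fx=3.15,fy=3.15,interpolation=cv2.INTER_CUBIC))
a=d['scene']['frame'][:,:,::-1][145:295,220:410]
cv2.imwrite('pics/scenec.png',cv2.resize(a,None,fx=4,fy=4,interpolation=cv2.INTER_CUBIC))
```

```text
(no output)
```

View pics/topc.png

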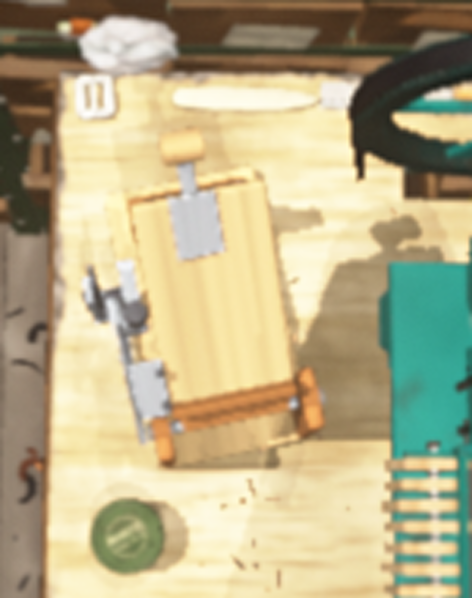

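View pics/scenec.png

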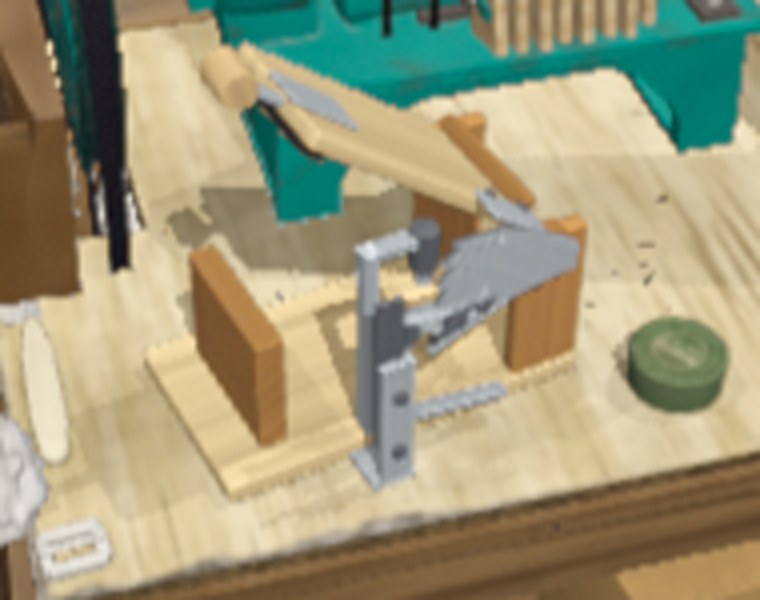

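```bash
cat >> h.py <<'E'
def ray(f,uv):
    K=f['intrinsics']; q=np.array([(uv[0]-K[0,2])/K[0,0],(uv[1]-K[1,2])/K[1,1]])
    p=q.copy()
    for _ in range(20): p=q/(1+f['k1']*(p@p))
    d=f['R'].T@np.array([p[0],p[1],1.]); return -f['R'].T@f['t'], d/np.linalg.norm(d)
def onz(f,uv,z):
    o,d=ray(f,uv); return o+d*(z-o[2])/d[2]
def tri(r):
    A=0;b=0
    for o,d in r:
        P=np.eye(3)-np.outer(d,d); A=A+P; b=b+P@o
    X=np.linalg.solve(A,b); return X,[np.linalg.norm((np.eye(3)-np.outer(d,d))@(X-o)) for o,d in r]
def proj(f,X):
    c=f['R']@X+f['t']; p=c[:2]/c[2]; p=p*(1+f['k1']*(p@p)); K=f['intrinsics']
    return p[0]*K[0,0]+K[0,2],p[1]*K[1,1]+K[1,2]
E
python3 - <<'E'
from h import *
import pickle
np.set_printoptions(precision=1,suppress=True)
d=pickle.load(open('d0.pkl','rb'));T=d['top'];S=d['scene']
tc=lambda u,v:(255+(u+.5)/3.15-.5,105+(v+.5)/3.15-.5)
sc=lambda u,v:(220+(u+.5)/4-.5,145+(v+.5)/4-.5)
print('grip',tri([ray(T,tc(182,146)),ray(S,sc(230,78))]))
for n,p,z in [('baseL(far,-y)',(148,355),16),('base far +y',(232,490),16),('base near +y',(577,358),16),('tin',(678,345),30),('buckle',(73,548),11),('fold',(45,390),8),('rest near+y? corners',(192,252),102),('rest',(283,345),102),('rest back',(208,247),102)]:
    print(n,onz(S,sc(*p),z))
for n,p,z in [('tin',(127,536),30),('buckle',(97,97),11),('post top',(90,290),100),('stop',(130,310),160)]: print(n,onz(T,tc(*p),z))
E
```

```text
grip (array([591. , 150. , 261.8]), [np.float64(1.1646342734060673), np.float64(1.164634273406103)])
baseL(far,-y) [644.8  96.7  16. ]
base far +y [617.1 224.2  16. ]
base near +y [378.2 174.5  16. ]
tin [317.6 194.1  30. ]
buckle [715.  238.4  11. ]
fold [713.1 102.3   8. ]
rest near+y? corners [611.6 103.3 102. ]
rest [576.9 198.8 102. ]
rest back [601.2 101.3 102. ]
tin [317.4 194.5  30. ]
buckle [712.7 228.4  11. ]
post top [516.7 224.8 100. ]
stop [490.2 189.2 160. ]
```

Run:
```python
from h import *
import pickle
np.set_printoptions(precision=1,suppress=True)
d=pickle.load(open('d0.pkl','rb'));T=d['top'];S=d['scene']
print(tri([ray(T,(432,142)),ray(S,(233,140))]))
for z in (100,200,300,400): print(z,onz(T,(366,145),z),onz(T,(432,112),z),'mach edge',onz(T,(378,190),z),onz(T,(370,170),z), 'drawer', onz(T,(265,128),z))
for n in('top','scene'):
  a=d[n]['frame'][:,:,::-1]; a=a[60:260,220:520] if n=='top' else a[50:300,150:430]
  cv2.imwrite('pics/w%s.png'%n,cv2.resize(a,None,fx=2.6,fy=2.4))
```

```text
(array([ 654.8, -156.7,  146.5]), [np.float64(1.3595864038291123), np.float64(1.3595864038291452)])
100 [657.9   7.9 100. ] [ 753.7 -174.1  100. ] mach edge [536.2 -21.4 100. ] [589.7  -1.5 100. ] drawer [703.4 277.5 100. ]
200 [626.6  20.6 200. ] [ 713.6 -144.6  200. ] mach edge [516.1  -6.  200. ] [564.6  12.2 200. ] drawer [667.9 265.5 200. ]
300 [595.3  33.4 300. ] [ 673.5 -115.2  300. ] mach edge [495.9   9.5 300. ] [539.5  25.8 300. ] drawer [632.4 253.6 300. ]
400 [564.   46.2 400. ] [633.4 -85.8 400. ] mach edge [475.7  24.9 400. ] [514.5  39.4 400. ] drawer [596.9 241.6 400. ]
```

View pics/wscene.png

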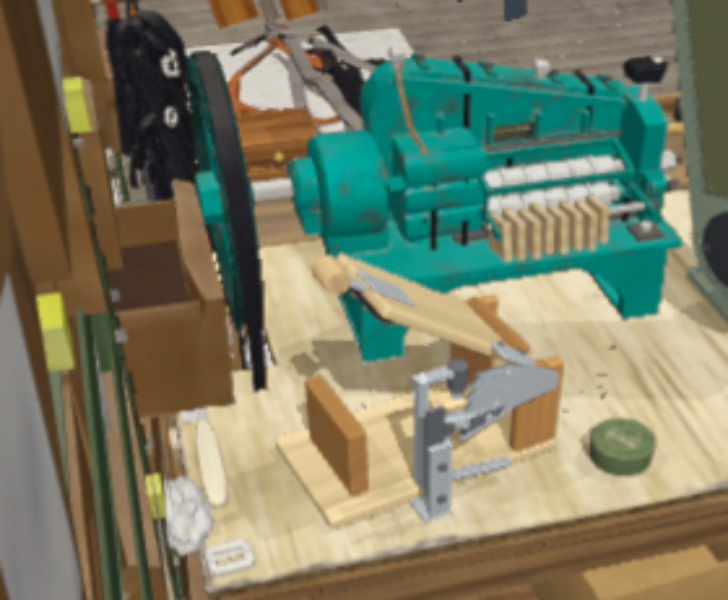

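View pics/wtop.png

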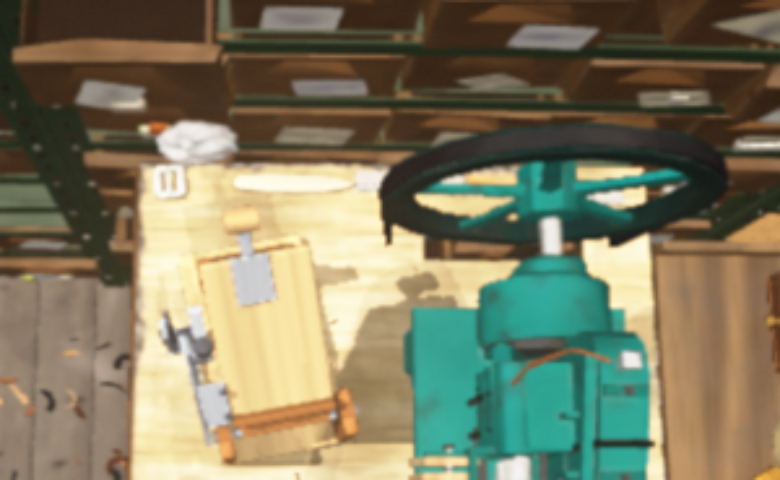

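Run:
```python
from h import *
import pickle
np.set_printoptions(precision=1,suppress=True)
d=pickle.load(open('d0.pkl','rb'));T=d['top'];S=d['scene']
for a,b in [((235,175),(226,81)),((217,126),(303,79)),((235,175),(305,83)),((217,126),(381,83)),((235,175),(307,53)),((217,126),(383,50))]: print(tri([ray(T,b),ray(S,a)]))
# scene px of points on the gripper box near flat and lifted
for X in [(643,163,115),(700,163,200),(700,163,300),(745,163,200),(745,163,300)]: print(X,proj(S,np.array(X,float)),proj(T,np.array(X,float)))
```

```text
(array([698.3, 327.6, 383.4]), [np.float64(4.972214019025437), np.float64(4.972214019025564)])
(array([705.9, 169.7, 386.3]), [np.float64(0.7891221566587043), np.float64(0.7891221566583865)])
(array([711.4, 177.8, 290.7]), [np.float64(30.81561906695603), np.float64(30.815619066956206)])
(array([717.1,   5. , 304.1]), [np.float64(20.595922570467877), np.float64(20.59592257046777)])
(array([736.3, 185.8, 321. ]), [np.float64(61.420193131395806), np.float64(61.42019313139578)])
(array([743.6,  18.3, 336.5]), [np.float64(53.87631093979101), np.float64(53.87631093979092)])
(643, 163, 115) (np.float64(259.1080391986496), np.float64(221.92743218413847)) (np.float64(307.47250260485896), np.float64(148.28684690585604))
(700, 163, 200) (np.float64(230.48674087347433), np.float64(198.17698904040407)) (np.float64(307.28045756442344), np.float64(115.75448723661539))
(700, 163, 300) (np.float64(224.84490518252315), np.float64(160.60824753232762)) (np.float64(306.7262900457907), np.float64(99.28245444719226))
(745, 163, 200) (np.float64(209.72269440428616), np.float64(201.75479945785435)) (np.float64(307.4584343110064), np.float64(98.55970027085392))
(745, 163, 300) (np.float64(202.5596644741483), np.float64(164.05094428937522)) (np.float64(306.9301089475193), np.float64(80.54694953989443))
```

Call:
arm_command(series=[0, 0, 0.1, 0, 0, 0, 0, 0, 0.1, 0, 0, 0, 0, 0, 0.1, 0, 0, 0, 0, 0, 0.1, 0, 0, 0, 0, 0, 0.1, 0, 0, 0, 0, 0, 0.1, 0, 0, 0, 0, 0, 0.1, 0, 0, 0, 0.0375, 0.0675, 0, 0, 0, 0.15, 0.0375, 0.0675, 0, 0, 0, 0.15, 0.0375, 0.0675, 0, 0, 0, 0.15, 0.0375, 0.0675, 0, 0, 0, 0.15], hand=1)

```text
time_s: 1.07
ee_pos: [283.2, -421.1, 504.7]
ee_rot: [-180.0, -0.0, 50.1]
force: [0.5, -0.4, 0.0]
gripper_width: 91.4
```

Call:
arm_command(series=[0.0375, 0.0675, 0, 0, 0, 0.15, 0.0375, 0.0675, 0, 0, 0, 0.15, 0.0375, 0.0675, 0, 0, 0, 0.15, 0.0375, 0.0675, 0, 0, 0, 0.15, 0.0375, 0.0675, 0, 0, 0, 0.15, 0.0375, 0.0675, 0, 0, 0, 0.15, 0.0375, 0.0675, 0, 0, 0, 0.15, 0.0375, 0.0675, 0, 0, 0, 0.15, 0.0375, 0.0675, 0, 0, 0, 0.15, 0.0375, 0.0675, 0, 0, 0, 0.15, 0.0375, 0.0675, 0, 0, 0, 0.15, 0.0375, 0.0675, 0, 0, 0, 0.15, 0.0375, 0.0675, 0, 0, 0, 0.15, 0.0375, 0.0675, 0, 0, 0, 0.15, 0.0375, 0.0675, 0, 0, 0, 0.15, 0.0375, 0.0675, 0, 0, 0, 0.15, 0.0375, 0.0675, 0, 0, 0, 0.15, 0.0375, 0.0675, 0, 0, 0, 0.15])

```text
time_s: 2.57
ee_pos: [553.2, 65.4, 504.7]
ee_rot: [-180.0, -0.0, 171.6]
force: [-0.3, 0.0, -0.5]
gripper_width: 91.3
```

Call:
arm_command(series=[0.0375, 0.0675, 0, 0, 0, 0.15, 0.0375, 0.0675, 0, 0, 0, 0.15, 0.0375, 0.0675, 0, 0, 0, 0.15, 0, 0, -0.08, 0.031, -0.145, 0, 0, 0, -0.08, 0.031, -0.145, 0, 0, 0, -0.08, 0.031, -0.145, 0, 0, 0, 0, 0, 0, 0])

```text
time_s: 3.15
ee_pos: [589.6, 143.5, 416.2]
ee_rot: [179.9, 13.4, -168.4]
force: [-1.4, 0.6, -3.7]
gripper_width: 91.2
```

Run:
```python
from h import *
import pickle
np.set_printoptions(precision=1,suppress=True)
s=env.state(); print(s['ee_pos'],s['ee_rot'],s['qpos'],s['force'])
w=save('wrist','wrist1.png'); t=save('top','top1.png')
pickle.dump((s,w,t),open('d1.pkl','wb'))
```

```text
[589.6 143.5 416.2] [ 179.9   13.4 -168.4] [ 12.7  11.1  73.9  -0.1  81.6 -88.9] [-1.4  0.6 -3.7]
```

View pics/wrist1.png

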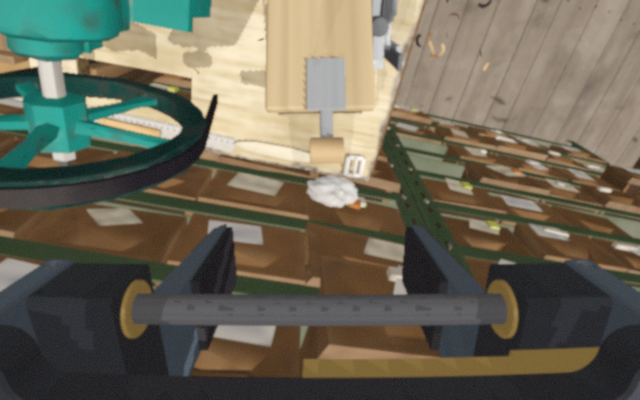

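View pics/top1.png

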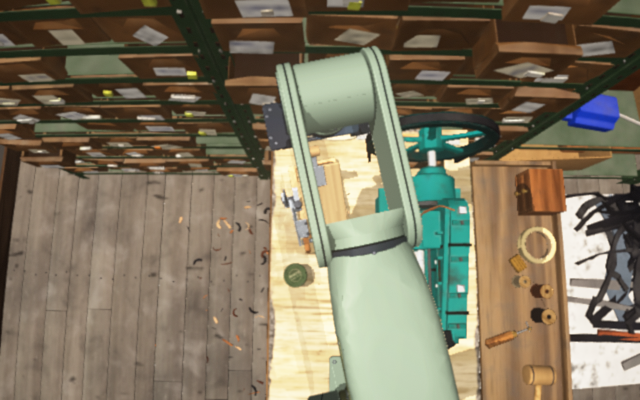

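```bash
cat >> h.py <<'E'
from scipy.spatial.transform import Rotation as Ro
def wcam(s,w):
    Rt=Ro.from_euler('xyz',s['ee_rot'],degrees=True).as_matrix()
    M=w['tool_from_camera']; Rc=Rt@M[:3,:3]; o=s['ee_pos']+Rt@M[:3,3]
    f=dict(w); f['R']=Rc.T; f['t']=-Rc.T@o; return f
E
python3 - <<'E'
from h import *
import pickle
np.set_printoptions(precision=1,suppress=True)
s=env.state(); print(s['ee_pos'],s['ee_rot'],s['force'],s['qvel'])
s=env.state(); w=save('wrist','wrist2.png'); s2=env.state(); print(s2['ee_pos'],s2['ee_rot'])
pickle.dump((s,w),open('d2.pkl','wb'))
f=wcam(s,w)
a=w['frame'][:,:,::-1][30:190,240:430]; cv2.imwrite('pics/w2c.png',cv2.resize(a,None,fx=4,fy=3.75,interpolation=cv2.INTER_CUBIC))
print('pred',proj(f,np.array([591,150,261.8])))
E
```

```text
[598.8 145.1 431.7] [ 179.9   15.  -168.5] [ 0.3 -0.4  1.8] [ -0.2   0.1 -13.3  -0.1  -0.6   0. ]
[601.4 145.6 436. ] [ 179.8   15.5 -168.5]
pred (np.float64(326.1470870621088), np.float64(129.7332369034428))
```

View pics/w2c.png

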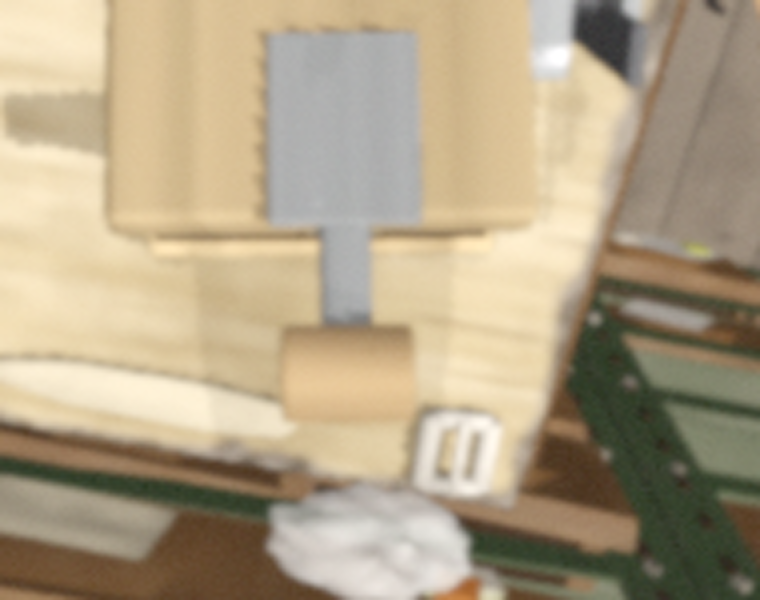

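Call:
arm_command(series=[0, 0, 0, 0, 0, 0, 0, 0, 0, 0, 0, 0], hand=0.7)

```text
time_s: 3.47
ee_pos: [602.9, 145.8, 437.4]
ee_rot: [179.8, 15.7, -168.5]
force: [-0.7, 0.3, 0.6]
gripper_width: 81.2
```

Run:
```python
from h import *
np.set_printoptions(precision=2,suppress=True)
s=env.state(); print(s['ee_pos'],s['ee_rot'],s['force'],s['qvel'],s['qpos'],s['effort'],s['gripper_width'])
```

```text
[602.9  145.82 437.38] [ 179.84   15.72 -168.51] [-0.69  0.28  0.6 ] [-0.02  0.17  2.06  0.03 -0.42 -0.02] [ 12.61  11.25  71.29  -0.14  81.74 -88.91] [  0.03 -37.02 -25.65  -0.04  -1.05  -0.01] 81.24461908534171
```

Call:
arm_command(series=[0, 0, 0, 0.02, -0.094, 0, -0.0025, 0.00125, -0.05, 0, 0, 0, -0.0025, 0.00125, -0.05, 0, 0, 0, -0.0025, 0.00125, -0.05, 0, 0, 0, -0.0025, 0.00125, -0.05, 0, 0, 0, -0.0025, 0.00125, -0.05, 0, 0, 0, -0.0025, 0.00125, -0.05, 0, 0, 0, 0, 0, 0, 0, 0, 0, 0, 0, 0, 0, 0, 0], hand=0.7)

```text
time_s: 4.22
ee_pos: [595.8, 148.7, 313.8]
ee_rot: [179.8, 19.7, -168.5]
force: [-0.7, 0.5, 0.2]
gripper_width: 63.9
```

Run:
```python
from h import *
np.set_printoptions(precision=2,suppress=True)
s=env.state(); print(s['ee_pos'],s['ee_rot'],s['force'],s['qvel'],s['qpos'],s['gripper_width'])
w=save('wrist','wrist3.png'); f=wcam(s,w)
for X in ([591,150,261.8],):print('pred',proj(f,np.array(X)))
save('scene','scene3.png')
```

```text
[595.76 148.69 313.8 ] [ 179.81   19.66 -168.51] [-0.73  0.46  0.23] [ 0.02 -1.22 -1.96 -0.06 -0.51 -0.09] [ 13.13   9.74  91.21  -0.42  59.39 -88.25] 63.919749140041226
pred (np.float64(323.31939621571496), np.float64(196.05336239636173))
```

View pics/wrist3.png

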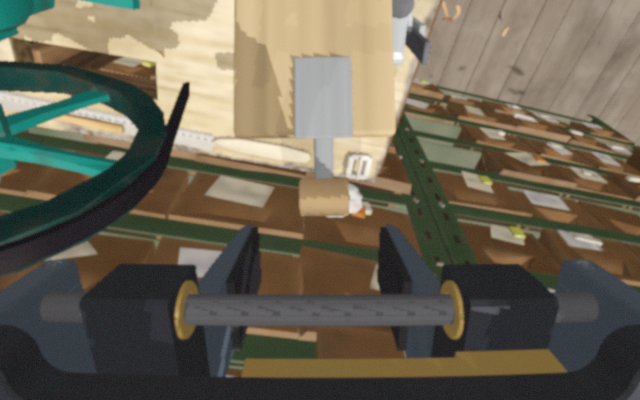

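View pics/scene3.png

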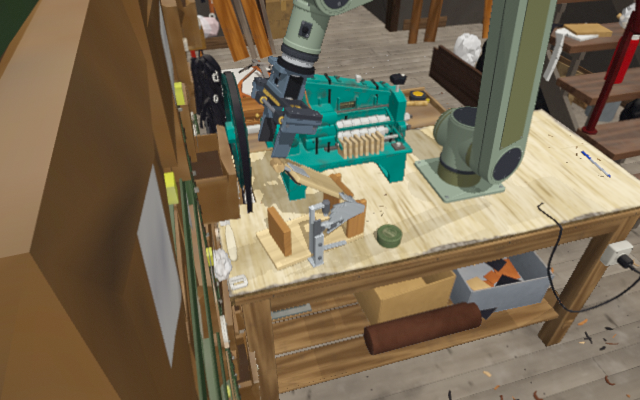

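Call:
arm_command(series=[-0.00125, 0.00125, -0.037, 0, 0, 0, -0.00125, 0.00125, -0.037, 0, 0, 0, -0.00125, 0.00125, -0.037, 0, 0, 0, -0.00125, 0.00125, -0.037, 0, 0, 0, 0, 0, 0, 0, 0, 0, 0, 0, 0, 0, 0, 0])

```text
time_s: 4.82
ee_pos: [593.0, 150.5, 254.5]
ee_rot: [179.8, 19.7, -168.5]
force: [0.4, -0.0, -0.4]
gripper_width: 64.0
```

Run:
```python
from h import *
np.set_printoptions(precision=2,suppress=True)
s=env.state(); print(s['ee_pos'],s['ee_rot'],s['force'],s['gripper_width'])
w=save('wrist','wrist4.png'); f=wcam(s,w)
for X in ([591,150,261.8],):print('pred',proj(f,np.array(X)))
```

```text
[592.96 150.54 254.5 ] [ 179.81   19.66 -168.5 ] [ 0.37 -0.03 -0.35] 64.01225405768037
pred (np.float64(319.99367369007444), np.float64(271.76332088646956))
```

View pics/wrist4.png

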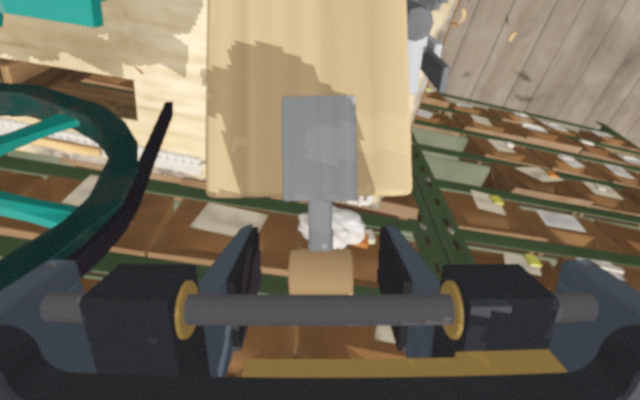

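Call:
arm_command(series=[0, 0, 0, 0, 0, 0, 0, 0, 0, 0, 0, 0, 0, 0, 0, 0, 0, 0, 0, 0, 0, 0, 0, 0, 0, 0, 0, 0, 0, 0, 0, 0, 0, 0, 0, 0, 0, 0, 0, 0, 0, 0, 0, 0, 0, 0, 0, 0, 0, 0, 0, 0, 0, 0, 0, 0, 0, 0, 0, 0], hand=0, newtons=40)

```text
time_s: 5.7
ee_pos: [592.1, 150.8, 253.2]
ee_rot: [179.8, 19.6, -168.5]
force: [-0.2, 3.1, 0.8]
gripper_width: 29.5
```

```bash
cat >> h.py <<'E'
e=np.array([.979,.203,0])
def st(H=(408.9,112.8,115)):
    s=env.state(); Rt=Ro.from_euler('xyz',s['ee_rot'],degrees=True).as_matrix()
    g=s['ee_pos']-8*Rt[:,2]; r=g-np.array(H); th=np.degrees(np.arctan2(r[2],r@e)); a=np.radians(th)
    F=s['force']; rad=np.cos(a)*e+np.array([0,0,np.sin(a)]); tan=-np.sin(a)*e+np.array([0,0,np.cos(a)])
    lat=np.array([-e[1],e[0],0])
    print('t %.2f tilt %.2f r %.1f lat %.1f | Ftan %.1f Frad %.1f Flat %.1f'%(s['time_s'],th,np.hypot(r@e,r[2]),r@lat,F@tan,F@rad,F@lat),np.round(s['ee_pos'],1),np.round(F,1),np.round(s['torque'],2),round(s['gripper_width'],1))
    return th
def step(a,b):
    a,b=np.radians([a,b]); d=235*((np.cos(b)-np.cos(a))*e+(np.sin(b)-np.sin(a))*np.array([0,0,1])); print('shares',np.round(d/400,4))
E
python3 - <<'E'
from h import *
st()
for a,b in((38.3,40.3),(40.3,42.3),(42.3,44.3)): step(a,b)
E
```

```text
t 5.70 tilt 38.33 r 235.0 lat -0.0 | Ftan 0.3 Frad 0.8 Flat 3.0 [592.1 150.8 253.2] [-0.2  3.1  0.8] [0.52 0.03 0.32] 29.5
shares [-0.0127 -0.0026  0.0159]
shares [-0.0133 -0.0027  0.0154]
shares [-0.0138 -0.0029  0.0149]
```

Call:
arm_command(series=[-0.0063, -0.0013, 0.008, 0, 0, 0, -0.0063, -0.0013, 0.008, 0, 0, 0, -0.0067, -0.0014, 0.0077, 0, 0, 0, -0.0067, -0.0014, 0.0077, 0, 0, 0, 0, 0, 0, 0, 0, 0, 0, 0, 0, 0, 0, 0, 0, 0, 0, 0, 0, 0])

```text
time_s: 6.28
ee_pos: [581.5, 148.3, 265.7]
ee_rot: [179.8, 19.6, -168.5]
force: [1.1, 3.5, -0.6]
gripper_width: 29.4
```

Run:
```python
from h import *
t=st()
for i in range(4): step(t+i,t+i+1)
```

```text
t 6.28 tilt 42.36 r 234.8 lat -0.3 | Ftan -1.7 Frad 0.9 Flat 3.2 [581.5 148.3 265.7] [ 1.1  3.5 -0.6] [ 0.7  -0.04  0.35] 29.4
shares [-0.0068 -0.0014  0.0075]
shares [-0.007  -0.0014  0.0074]
shares [-0.0071 -0.0015  0.0073]
shares [-0.0072 -0.0015  0.0071]
```

Call:
arm_command(series=[-0.0052, -0.0011, 0.0056, 0, 0, 0, -0.0053, -0.0011, 0.0055, 0, 0, 0, -0.0053, -0.0011, 0.0054, 0, 0, 0, 0, 0, 0, 0, 0, 0, 0, 0, 0, 0, 0, 0])

```text
time_s: 6.7
ee_pos: [575.1, 146.9, 272.4]
ee_rot: [179.8, 19.6, -168.5]
force: [0.7, 4.1, -0.5]
gripper_width: 29.8
```

Run:
```python
from h import *
t=st()
for i in range(4): step(t+i,t+i+1)
```

```text
t 6.70 tilt 44.65 r 234.7 lat -0.4 | Ftan -1.5 Frad 0.7 Flat 3.8 [575.1 146.9 272.4] [ 0.7  4.1 -0.5] [ 0.73 -0.04  0.43] 29.8
shares [-0.0071 -0.0015  0.0072]
shares [-0.0072 -0.0015  0.0071]
shares [-0.0074 -0.0015  0.007 ]
shares [-0.0075 -0.0016  0.0068]
```

Call:
arm_command(series=[-0.0036, 0.0, 0.0036, 0, 0, 0, -0.0036, 0.0, 0.0036, 0, 0, 0, 0, 0, 0, 0, 0, 0])

```text
time_s: 6.95
ee_pos: [572.2, 146.5, 275.2]
ee_rot: [179.9, 19.5, -168.5]
force: [0.4, 2.7, 0.0]
gripper_width: 29.5
```

Call:
arm_command(series=[-0.0036, -0.0007, 0.0035, 0, 0, 0, -0.0036, -0.0007, 0.0035, 0, 0, 0, 0, 0, 0, 0, 0, 0])

```text
time_s: 7.2
ee_pos: [569.2, 146.0, 278.1]
ee_rot: [179.8, 19.5, -168.5]
force: [1.8, 1.9, -0.7]
gripper_width: 29.7
```

Run:
```python
from h import *
t=st()
for i in range(4): step(t+i,t+i+1)
```

```text
t 7.20 tilt 46.66 r 234.6 lat -0.1 | Ftan -2.0 Frad 1.0 Flat 1.5 [569.2 146.  278.1] [ 1.8  1.9 -0.7] [ 0.32 -0.07  0.24] 29.7
shares [-0.0074 -0.0015  0.007 ]
shares [-0.0075 -0.0016  0.0068]
shares [-0.0076 -0.0016  0.0067]
shares [-0.0077 -0.0016  0.0066]
```

Call:
arm_command(series=[-0.0037, -0.0007, 0.0035, 0, 0, 0, -0.0037, -0.0007, 0.0035, 0, 0, 0, 0, 0, 0, 0, 0, 0])

```text
time_s: 7.45
ee_pos: [566.2, 145.4, 280.9]
ee_rot: [179.8, 19.5, -168.5]
force: [1.8, 1.5, -1.5]
gripper_width: 29.6
```

Call:
arm_command(series=[-0.0037, -0.0007, 0.0034, 0, 0, 0, -0.0037, -0.0007, 0.0034, 0, 0, 0, 0, 0, 0, 0, 0, 0])

```text
time_s: 7.7
ee_pos: [563.2, 144.9, 283.5]
ee_rot: [179.8, 19.5, -168.5]
force: [0.9, 0.6, -1.1]
gripper_width: 29.6
```

Run:
```python
from h import *
t=st()
for i in range(4): step(t+i,t+i+1)
```

```text
t 7.70 tilt 48.66 r 234.5 lat 0.1 | Ftan -1.5 Frad -0.2 Flat 0.4 [563.2 144.9 283.5] [ 0.9  0.6 -1.1] [ 0.04 -0.14  0.2 ] 29.6
shares [-0.0076 -0.0016  0.0067]
shares [-0.0077 -0.0016  0.0066]
shares [-0.0078 -0.0016  0.0064]
shares [-0.0079 -0.0016  0.0063]
```

Call:
arm_command(series=[-0.0038, -0.0009, 0.0034, 0, 0, 0, -0.0038, -0.0009, 0.0034, 0, 0, 0, 0, 0, 0, 0, 0, 0])

```text
time_s: 7.95
ee_pos: [560.1, 144.2, 286.2]
ee_rot: [179.8, 19.5, -168.5]
force: [1.5, -0.2, -1.3]
gripper_width: 30.0
```

Call:
arm_command(series=[-0.0038, -0.0009, 0.0033, 0, 0, 0, -0.0038, -0.0009, 0.0033, 0, 0, 0, 0, 0, 0, 0, 0, 0])

```text
time_s: 8.2
ee_pos: [557.0, 143.6, 288.8]
ee_rot: [179.8, 19.5, -168.5]
force: [1.1, 0.6, -0.7]
gripper_width: 29.6
```

Run:
```python
from h import *
t=st()
for i in range(4): step(t+i,t+i+1)
```

```text
t 8.20 tilt 50.67 r 234.4 lat 0.1 | Ftan -1.3 Frad 0.2 Flat 0.4 [557.  143.6 288.8] [ 1.1  0.6 -0.7] [-0.03  0.03  0.13] 29.6
shares [-0.0078 -0.0016  0.0064]
shares [-0.0079 -0.0016  0.0063]
shares [-0.008  -0.0017  0.0061]
shares [-0.0081 -0.0017  0.006 ]
```

Call:
arm_command(series=[-0.0039, -0.0008, 0.0032, 0, 0, 0, -0.0039, -0.0008, 0.0032, 0, 0, 0, 0, 0, 0, 0, 0, 0])

```text
time_s: 8.45
ee_pos: [553.9, 142.9, 291.3]
ee_rot: [179.8, 19.5, -168.5]
force: [1.4, -1.0, -2.3]
gripper_width: 29.9
```

Call:
arm_command(series=[-0.0039, -0.0008, 0.0032, 0, 0, 0, -0.0039, -0.0008, 0.0032, 0, 0, 0, 0, 0, 0, 0, 0, 0])

```text
time_s: 8.7
ee_pos: [550.7, 142.3, 293.8]
ee_rot: [179.8, 19.5, -168.5]
force: [0.4, -2.0, -2.5]
gripper_width: 29.7
```

Run:
```python
from h import *
t=st()
for i in range(4): step(t+i,t+i+1)
```

```text
t 8.70 tilt 52.67 r 234.3 lat 0.1 | Ftan -1.5 Frad -1.9 Flat -2.0 [550.7 142.3 293.8] [ 0.4 -2.  -2.5] [-0.2   0.08  0.11] 29.7
shares [-0.008  -0.0017  0.0061]
shares [-0.0081 -0.0017  0.006 ]
shares [-0.0082 -0.0017  0.0059]
shares [-0.0083 -0.0017  0.0057]
```

Call:
arm_command(series=[-0.004, -0.0014, 0.003, 0, 0, 0, -0.004, -0.0014, 0.003, 0, 0, 0, 0, 0, 0, 0, 0, 0])

```text
time_s: 8.95
ee_pos: [547.4, 141.4, 296.3]
ee_rot: [179.8, 19.5, -168.5]
force: [-0.5, -0.3, -1.6]
gripper_width: 29.9
```

```bash
python3 -c "
from h import *
st()"
```

```text
t 8.95 tilt 53.68 r 234.3 lat -0.1 | Ftan -0.5 Frad -1.6 Flat -0.2 [547.4 141.4 296.3] [-0.5 -0.3 -1.6] [-0.02  0.25  0.17] 29.9
```

Call:
arm_command(series=[-0.004, -0.0009, 0.003, 0, 0, 0, -0.004, -0.0009, 0.003, 0, 0, 0, 0, 0, 0, 0, 0, 0])

```text
time_s: 9.2
ee_pos: [544.6, 140.8, 298.3]
ee_rot: [179.8, 19.5, -168.5]
force: [3.0, 0.8, -5.9]
gripper_width: 29.7
```

```bash
python3 -c "
from h import *
st()"
```

```text
t 9.20 tilt 54.55 r 234.2 lat -0.1 | Ftan -5.9 Frad -3.0 Flat 0.2 [544.6 140.8 298.3] [ 3.   0.8 -5.9] [ 0.05 -0.05  0.2 ] 29.7
```

Call:
arm_command(series=[-0.0042, -0.0009, 0.0029, 0, 0, 0, 0, 0, 0, 0, 0, 0, 0, 0, 0, 0, 0, 0])

```text
time_s: 9.45
ee_pos: [543.2, 140.5, 299.2]
ee_rot: [179.8, 19.5, -168.5]
force: [4.9, 3.1, -8.4]
gripper_width: 29.3
```

```bash
python3 -c "
from h import *
st()"
```

```text
t 9.45 tilt 54.98 r 234.2 lat -0.2 | Ftan -9.3 Frad -3.7 Flat 2.1 [543.2 140.5 299.2] [ 4.9  3.1 -8.4] [ 0.21 -0.11  0.18] 29.3
```

Call:
arm_command(series=[-0.0042, -0.0009, 0.0029, 0, 0, 0, 0, 0, 0, 0, 0, 0, 0, 0, 0, 0, 0, 0])

```text
time_s: 9.7
ee_pos: [541.7, 140.2, 300.2]
ee_rot: [179.8, 19.5, -168.5]
force: [6.9, 2.7, -10.2]
gripper_width: 30.0
```

```bash
python3 -c "
from h import *
st()"
```

```text
t 9.70 tilt 55.41 r 234.2 lat -0.1 | Ftan -11.8 Frad -4.3 Flat 1.2 [541.7 140.2 300.2] [  6.9   2.7 -10.2] [ 0.32 -0.31  0.25] 30.0
```

Call:
arm_command(series=[-0.0042, -0.0009, 0.0029, 0, 0, 0, 0, 0, 0, 0, 0, 0, 0, 0, 0, 0, 0, 0])

```text
time_s: 9.95
ee_pos: [540.4, 140.0, 301.2]
ee_rot: [179.8, 19.6, -168.5]
force: [8.9, 3.7, -11.1]
gripper_width: 29.7
```

```bash
python3 -c "
from h import *
st()
save('wrist','wrist5.png');save('scene','scene5.png')
a=cv2.imread('pics/scene5.png')[145:295,220:410]; cv2.imwrite('pics/scene5c.png',cv2.resize(a,None,fx=4,fy=4,interpolation=cv2.INTER_CUBIC))
st()"
```

```text
t 9.95 tilt 55.81 r 234.2 lat -0.1 | Ftan -14.1 Frad -3.9 Flat 1.8 [540.4 140.  301.2] [  8.9   3.7 -11.1] [ 0.36 -0.55  0.25] 29.7
t 10.05 tilt 55.80 r 234.1 lat -0.1 | Ftan -14.3 Frad -5.0 Flat 1.6 [540.4 140.  301.1] [  8.5   3.4 -12.2] [ 0.37 -0.57  0.24] 29.7
```

View pics/scene5c.png

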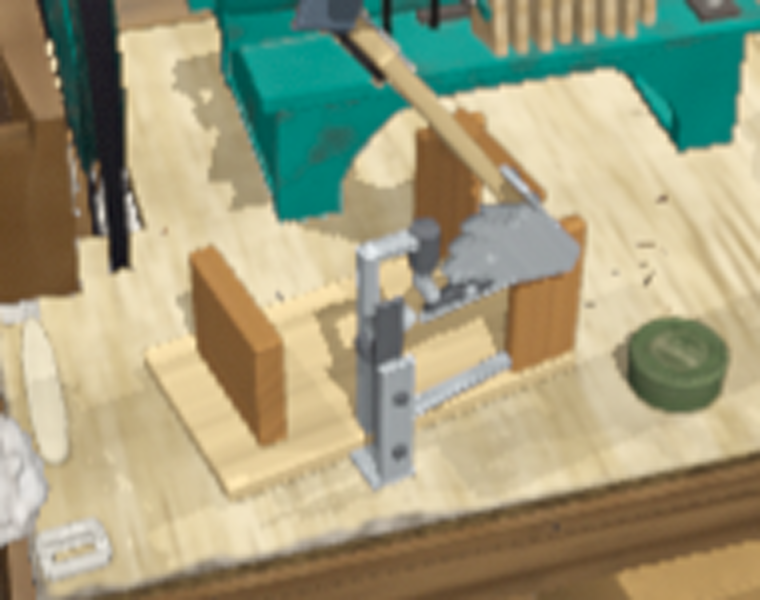

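View pics/wrist5.png

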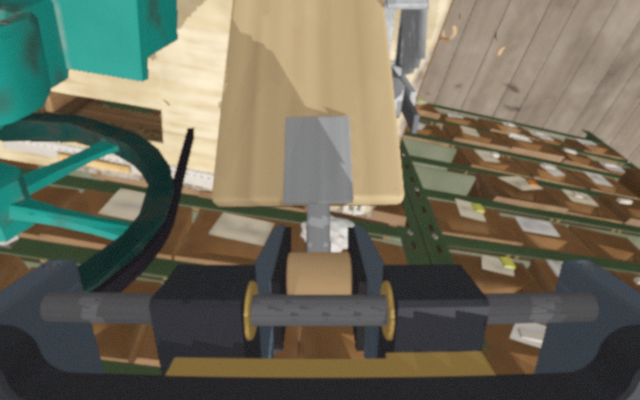

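Call:
arm_command(series=[-0.0032, -0.0007, 0.0022, 0, 0, 0, 0, 0, 0, 0, 0, 0, 0, 0, 0, 0, 0, 0])

```text
time_s: 10.3
ee_pos: [539.4, 139.8, 301.8]
ee_rot: [179.8, 19.6, -168.5]
force: [8.4, 4.5, -13.4]
gripper_width: 29.7
```

```bash
python3 -c "
from h import *
st()
save('scene','scene6.png')
a=cv2.imread('pics/scene6.png')[145:295,220:410]; cv2.imwrite('pics/scene6c.png',cv2.resize(a,None,fx=4,fy=4,interpolation=cv2.INTER_CUBIC))
st()"
```

```text
t 10.30 tilt 56.11 r 234.1 lat -0.1 | Ftan -15.1 Frad -6.0 Flat 2.7 [539.4 139.8 301.8] [  8.4   4.5 -13.4] [ 0.43 -0.66  0.29] 29.7
t 10.35 tilt 56.11 r 234.1 lat -0.1 | Ftan -15.2 Frad -5.3 Flat 2.8 [539.4 139.8 301.8] [  8.9   4.7 -12.9] [ 0.4  -0.68  0.23] 29.6
```

View pics/scene6c.png

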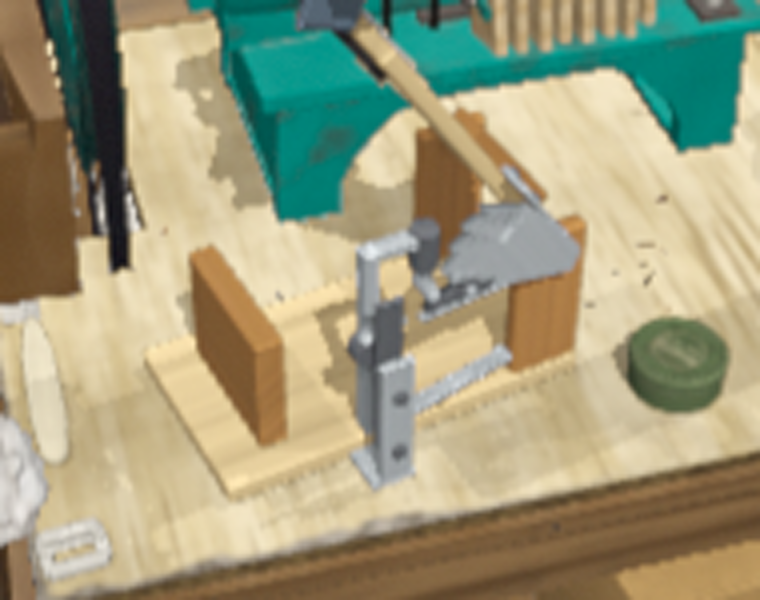

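```bash
python3 -c "
from h import *
for a in range(56,0,-2): print(a,end=' ');step(a,a-1)"
```

```text
56 shares [ 0.0083  0.0017 -0.0058]
54 shares [ 0.0081  0.0017 -0.0061]
52 shares [ 0.0079  0.0016 -0.0064]
50 shares [ 0.0076  0.0016 -0.0067]
48 shares [ 0.0074  0.0015 -0.0069]
46 shares [ 0.0072  0.0015 -0.0072]
44 shares [ 0.0069  0.0014 -0.0074]
42 shares [ 0.0067  0.0014 -0.0077]
40 shares [ 0.0064  0.0013 -0.0079]
38 shares [ 0.0061  0.0013 -0.0081]
36 shares [ 0.0058  0.0012 -0.0083]
34 shares [ 0.0055  0.0011 -0.0086]
32 shares [ 0.0052  0.0011 -0.0087]
30 shares [ 0.0049  0.001  -0.0089]
28 shares [ 0.0046  0.001  -0.0091]
26 shares [ 0.0043  0.0009 -0.0093]
24 shares [ 0.004   0.0008 -0.0094]
22 shares [ 0.0037  0.0008 -0.0095]
20 shares [ 0.0034  0.0007 -0.0097]
18 shares [ 0.003   0.0006 -0.0098]
16 shares [ 0.0027  0.0006 -0.0099]
14 shares [ 0.0023  0.0005 -0.01  ]
12 shares [ 0.002   0.0004 -0.01  ]
10 shares [ 0.0017  0.0003 -0.0101]
8 shares [ 0.0013  0.0003 -0.0102]
6 shares [ 0.001   0.0002 -0.0102]
4 shares [ 0.0006  0.0001 -0.0102]
2 shares [ 0.0003  0.0001 -0.0103]
```

Call:
arm_command(series=[0.0083, 0.0017, -0.0058, 0, 0, 0, 0.0083, 0.0017, -0.0058, 0, 0, 0, 0.0081, 0.0017, -0.0061, 0, 0, 0, 0.0081, 0.0017, -0.0061, 0, 0, 0, 0.0079, 0.0016, -0.0064, 0, 0, 0, 0.0079, 0.0016, -0.0064, 0, 0, 0, 0.0076, 0.0016, -0.0067, 0, 0, 0, 0.0076, 0.0016, -0.0067, 0, 0, 0, 0.0074, 0.0015, -0.0069, 0, 0, 0, 0.0074, 0.0015, -0.0069, 0, 0, 0, 0.0072, 0.0015, -0.0072, 0, 0, 0, 0.0072, 0.0015, -0.0072, 0, 0, 0, 0.0069, 0.0014, -0.0074, 0, 0, 0, 0.0069, 0.0014, -0.0074, 0, 0, 0, 0, 0, 0, 0, 0, 0])

```text
time_s: 11.6
ee_pos: [581.9, 148.4, 265.3]
ee_rot: [179.8, 19.6, -168.5]
force: [-0.1, 2.8, -3.5]
gripper_width: 29.8
```

```bash
python3 -c "
from h import *
st()"
```

```text
t 11.60 tilt 42.23 r 234.9 lat -0.2 | Ftan -2.9 Frad -2.0 Flat 2.8 [581.9 148.4 265.3] [-0.1  2.8 -3.5] [0.59 0.28 0.31] 29.8
```

Call:
arm_command(series=[0.0067, 0.0014, -0.0077, 0, 0, 0, 0.0067, 0.0014, -0.0077, 0, 0, 0, 0.0065, 0.0014, -0.0078, 0, 0, 0, 0.0032, 0.0007, -0.004, 0, 0, 0, 0.0032, 0.0007, -0.004, 0, 0, 0, 0.0032, 0.0007, -0.004, 0, 0, 0])

```text
time_s: 12.1
ee_pos: [593.3, 150.8, 251.7]
ee_rot: [179.8, 19.6, -168.5]
force: [-0.7, 4.8, -2.7]
gripper_width: 29.8
```

```bash
python3 -c "
from h import *
st()"
```

```text
t 12.10 tilt 37.86 r 235.1 lat -0.2 | Ftan -2.2 Frad -1.4 Flat 4.8 [593.3 150.8 251.7] [-0.7  4.8 -2.7] [0.73 0.32 0.43] 29.8
```

Call:
arm_command(series=[0.003, 0.0014, -0.004, 0, 0, 0, 0.003, 0.0014, -0.004, 0, 0, 0, 0.003, 0.0006, -0.004, 0, 0, 0, 0, 0, 0, 0, 0, 0])

```text
time_s: 12.43
ee_pos: [597.0, 151.8, 246.7]
ee_rot: [179.8, 19.6, -168.5]
force: [0.4, 3.0, -2.0]
gripper_width: 29.4
```

```bash
python3 -c "
from h import *
st()"
```

```text
t 12.43 tilt 36.32 r 235.1 lat 0.0 | Ftan -2.2 Frad -0.4 Flat 2.8 [597.  151.8 246.7] [ 0.4  3.  -2. ] [0.53 0.1  0.34] 29.4
```

Call:
arm_command(series=[0.0058, 0.0014, -0.0083, 0, 0, 0, 0.0058, 0.0014, -0.0083, 0, 0, 0, 0.0055, 0.0012, -0.0086, 0, 0, 0, 0.0055, 0.0012, -0.0086, 0, 0, 0, 0.0052, 0.0011, -0.0087, 0, 0, 0, 0.0052, 0.0011, -0.0087, 0, 0, 0, 0.0049, 0.001, -0.0089, 0, 0, 0, 0.0049, 0.001, -0.0089, 0, 0, 0, 0.0046, 0.001, -0.0091, 0, 0, 0, 0.0046, 0.001, -0.0091, 0, 0, 0, 0, 0, 0, 0, 0, 0])

```text
time_s: 13.35
ee_pos: [618.3, 156.7, 211.7]
ee_rot: [179.8, 19.6, -168.5]
force: [2.7, 2.2, -0.7]
gripper_width: 29.8
```

```bash
python3 -c "
from h import *
st()"
```

```text
t 13.35 tilt 26.26 r 235.6 lat 0.4 | Ftan -2.0 Frad 2.5 Flat 1.6 [618.3 156.7 211.7] [ 2.7  2.2 -0.7] [ 0.46 -0.37  0.25] 29.8
```

Call:
arm_command(series=[0.0052, 0.0012, -0.0093, 0, 0, 0, 0.0048, 0.001, -0.0093, 0, 0, 0, 0.0044, 0.0009, -0.0094, 0, 0, 0, 0.0042, 0.0009, -0.0094, 0, 0, 0, 0.0037, 0.0008, -0.0095, 0, 0, 0, 0.0037, 0.0008, -0.0095, 0, 0, 0, 0.0034, 0.0007, -0.0097, 0, 0, 0, 0.0034, 0.0007, -0.0097, 0, 0, 0, 0, 0, 0, 0, 0, 0])

```text
time_s: 14.1
ee_pos: [631.0, 159.4, 180.9]
ee_rot: [179.8, 19.5, -168.5]
force: [3.7, 2.8, -1.3]
gripper_width: 29.8
```

```bash
python3 -c "
from h import *
st()
save('scene','scene7.png')"
```

```text
t 14.10 tilt 18.14 r 235.9 lat 0.6 | Ftan -2.5 Frad 3.6 Flat 2.0 [631.  159.4 180.9] [ 3.7  2.8 -1.3] [ 0.45 -0.47  0.26] 29.8
```

View pics/scene7.png

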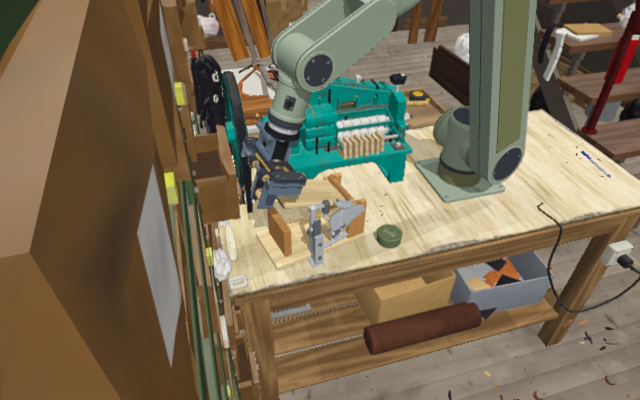

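Call:
arm_command(series=[0.0035, 0.0008, -0.0098, 0, 0, 0, 0.0035, 0.0008, -0.0098, 0, 0, 0, 0.0032, 0.0007, -0.0099, 0, 0, 0, 0.0032, 0.0007, -0.0099, 0, 0, 0, 0.0027, 0.0006, -0.01, 0, 0, 0, 0.0027, 0.0006, -0.01, 0, 0, 0, 0.0022, 0.0005, -0.01, 0, 0, 0, 0, 0, 0, 0, 0, 0])

```text
time_s: 14.82
ee_pos: [638.5, 161.1, 152.6]
ee_rot: [179.8, 19.4, -168.5]
force: [1.4, 1.8, -2.3]
gripper_width: 29.9
```

```bash
python3 -c "
from h import *
st()"
```

```text
t 14.82 tilt 11.01 r 236.3 lat 0.6 | Ftan -2.6 Frad 1.3 Flat 1.4 [638.5 161.1 152.6] [ 1.4  1.8 -2.3] [0.32 0.07 0.24] 29.9
```

Call:
arm_command(series=[0.0009, 0.0002, -0.005, 0, 0, 0, 0.0009, 0.0002, -0.005, 0, 0, 0, 0.0008, 0.0002, -0.005, 0, 0, 0, 0.0008, 0.0002, -0.005, 0, 0, 0, 0.0007, 0.0002, -0.005, 0, 0, 0, 0.0007, 0.0002, -0.005, 0, 0, 0, 0.0006, 0.0001, -0.005, 0, 0, 0, 0.0006, 0.0001, -0.005, 0, 0, 0, 0, 0, 0, 0, 0, 0])

```text
time_s: 15.57
ee_pos: [641.1, 161.7, 137.3]
ee_rot: [179.8, 19.5, -168.5]
force: [-0.6, 1.3, -2.3]
gripper_width: 30.0
```

```bash
python3 -c "
from h import *
st()"
```

```text
t 15.57 tilt 7.26 r 236.5 lat 0.7 | Ftan -2.2 Frad -0.6 Flat 1.4 [641.1 161.7 137.3] [-0.6  1.3 -2.3] [0.22 0.34 0.21] 30.0
```

Call:
arm_command(series=[0.0004, 0.0001, -0.005, 0, 0, 0, 0.0004, 0.0001, -0.005, 0, 0, 0, 0.0003, 0.0001, -0.005, 0, 0, 0, 0.0003, 0.0001, -0.005, 0, 0, 0, 0.0003, 0, -0.005, 0, 0, 0, 0.0002, 0, -0.005, 0, 0, 0, 0.0002, 0, -0.005, 0, 0, 0, 0.0002, 0, -0.005, 0, 0, 0, 0.0001, 0, -0.005, 0, 0, 0])

```text
time_s: 16.32
ee_pos: [642.8, 162.0, 120.1]
ee_rot: [179.8, 19.6, -168.5]
force: [1.1, 1.8, -2.3]
gripper_width: 29.6
```

```bash
python3 -c "
from h import *
st()"
```

```text
t 16.32 tilt 3.05 r 236.6 lat 0.7 | Ftan -2.4 Frad 1.3 Flat 1.5 [642.8 162.  120.1] [ 1.1  1.8 -2.3] [0.27 0.07 0.23] 29.6
```

Call:
arm_command(series=[0.0001, 0, -0.005, 0, 0, 0, 0, 0, -0.004, 0, 0, 0, 0, 0, 0, 0, 0, 0])

```text
time_s: 16.57
ee_pos: [643.0, 162.1, 116.4]
ee_rot: [179.8, 19.6, -168.5]
force: [2.9, 1.8, -2.7]
gripper_width: 29.6
```

```bash
python3 -c "
from h import *
st()"
```

```text
t 16.57 tilt 2.16 r 236.6 lat 0.7 | Ftan -2.8 Frad 3.1 Flat 1.2 [643.  162.1 116.4] [ 2.9  1.8 -2.7] [ 0.41 -0.15  0.27] 29.6
```

Call:
arm_command(series=[0, 0, -0.004, 0, 0, 0, 0, 0, -0.004, 0, 0, 0, 0, 0, -0.003, 0, 0, 0, 0, 0, 0, 0, 0, 0])

```text
time_s: 16.9
ee_pos: [643.1, 162.1, 112.2]
ee_rot: [179.8, 19.6, -168.5]
force: [3.5, 1.9, -3.3]
gripper_width: 29.5
```

Call:
arm_command(series=[0, 0, -0.004, 0, 0, 0, 0, 0, 0, 0, 0, 0])

```text
time_s: 17.07
ee_pos: [643.1, 162.1, 110.6]
ee_rot: [179.8, 19.7, -168.5]
force: [3.9, 2.1, -2.4]
gripper_width: 29.6
```

Call:
arm_command(series=[0, 0, -0.004, 0, 0, 0, 0, 0, 0, 0, 0, 0])

```text
time_s: 17.23
ee_pos: [643.1, 162.1, 109.0]
ee_rot: [179.8, 19.7, -168.5]
force: [5.2, 3.1, -2.7]
gripper_width: 29.7
```

```bash
python3 -c "
from h import *
st()"
```

```text
t 17.23 tilt 0.37 r 236.6 lat 0.7 | Ftan -2.8 Frad 5.7 Flat 2.0 [643.1 162.1 109. ] [ 5.2  3.1 -2.7] [ 0.43 -0.59  0.27] 29.7
```

Call:
arm_command(series=[0.002, 0.0004, -0.003, 0, 0, 0, 0, 0, 0, 0, 0, 0])

```text
time_s: 17.4
ee_pos: [643.2, 162.1, 107.3]
ee_rot: [179.8, 19.5, -168.5]
force: [3.9, 2.1, -2.8]
gripper_width: 29.7
```

Call:
arm_command(series=[0.001, 0.0002, -0.003, 0, 0, 0, 0, 0, 0, 0, 0, 0])

```text
time_s: 17.57
ee_pos: [643.2, 162.1, 105.9]
ee_rot: [179.8, 19.5, -168.5]
force: [3.0, 2.8, -2.8]
gripper_width: 30.1
```

```bash
python3 -c "
from h import *
st()"
```

```text
t 17.57 tilt -0.38 r 236.7 lat 0.7 | Ftan -2.7 Frad 3.5 Flat 2.1 [643.2 162.1 105.9] [ 3.   2.8 -2.8] [ 0.4  -0.24  0.27] 30.1
```

Call:
arm_command(series=[0.001, 0.0002, -0.003, 0, 0, 0, 0, 0, 0, 0, 0, 0])

```text
time_s: 17.73
ee_pos: [643.2, 162.1, 105.3]
ee_rot: [179.8, 19.5, -168.5]
force: [-1.6, 2.5, 2.9]
gripper_width: 29.8
```

Call:
arm_command(series=[0, 0, -0.003, 0, 0, 0, 0, 0, 0, 0, 0, 0])

```text
time_s: 17.9
ee_pos: [643.3, 162.1, 105.3]
ee_rot: [179.8, 19.5, -168.5]
force: [-5.5, 1.4, 8.9]
gripper_width: 29.4
```

```bash
python3 -c "
from h import *
st()"
```

```text
t 17.90 tilt -0.53 r 236.8 lat 0.7 | Ftan 8.9 Frad -5.2 Flat 2.5 [643.3 162.1 105.3] [-5.5  1.4  8.9] [0.22 0.4  0.27] 29.4
```

Call:
arm_command(series=[0.001, 0, 0.003, 0, 0, 0, 0, 0, 0, 0, 0, 0])

```text
time_s: 18.07
ee_pos: [643.3, 162.1, 105.3]
ee_rot: [179.8, 19.4, -168.5]
force: [-4.1, 1.2, 5.1]
gripper_width: 29.6
```

```bash
python3 -c "
from h import *
st()
save('scene','scene8.png')
a=cv2.imread('pics/scene8.png')[145:295,220:410]; cv2.imwrite('pics/scene8c.png',cv2.resize(a,None,fx=4,fy=4,interpolation=cv2.INTER_CUBIC))
"
```

```text
t 18.07 tilt -0.52 r 236.8 lat 0.7 | Ftan 5.1 Frad -3.9 Flat 2.0 [643.3 162.1 105.3] [-4.1  1.2  5.1] [0.26 0.51 0.27] 29.6
```

View pics/scene8c.png

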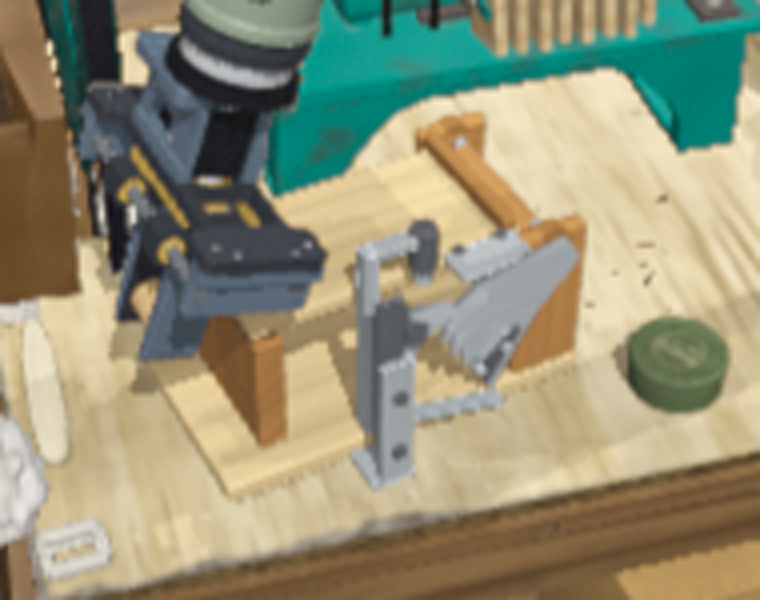

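Call:
arm_command(series=[-0.0003, -0.0001, 0.006, 0, 0, 0, -0.0004, -0.0001, 0.0102, 0, 0, 0, -0.0006, -0.0001, 0.0102, 0, 0, 0, -0.0008, -0.0002, 0.0102, 0, 0, 0, -0.001, -0.0002, 0.0102, 0, 0, 0, -0.0012, -0.0003, 0.0102, 0, 0, 0, -0.0013, -0.0003, 0.0102, 0, 0, 0, -0.0015, -0.0003, 0.0101, 0, 0, 0, -0.0017, -0.0004, 0.0101, 0, 0, 0, -0.0019, -0.0004, 0.01, 0, 0, 0, -0.0021, -0.0005, 0.01, 0, 0, 0, -0.0023, -0.0005, 0.01, 0, 0, 0, 0, 0, 0, 0, 0, 0])

```text
time_s: 19.2
ee_pos: [638.5, 161.0, 153.3]
ee_rot: [179.8, 19.6, -168.5]
force: [-0.7, 2.0, -1.8]
gripper_width: 30.1
```

```bash
python3 -c "
from h import *
st()"
```

```text
t 19.20 tilt 11.18 r 236.3 lat 0.6 | Ftan -1.7 Frad -0.6 Flat 2.1 [638.5 161.  153.3] [-0.7  2.  -1.8] [0.39 0.4  0.25] 30.1
```

Now 11.2 → about 20.7 (notch 2 expected near 18.4 by this reading).

Call:
arm_command(series=[-0.0024, -0.0005, 0.01, 0, 0, 0, -0.0026, -0.0005, 0.01, 0, 0, 0, -0.0028, -0.0006, 0.01, 0, 0, 0, -0.003, -0.0006, 0.0099, 0, 0, 0, -0.0031, -0.0006, 0.0099, 0, 0, 0, -0.0032, -0.0006, 0.0098, 0, 0, 0, -0.0033, -0.0007, 0.0098, 0, 0, 0, -0.0034, -0.0007, 0.0097, 0, 0, 0, -0.0035, -0.0007, 0.0097, 0, 0, 0, -0.0018, -0.0004, 0.0048, 0, 0, 0, 0, 0, 0, 0, 0, 0])

```text
time_s: 20.12
ee_pos: [627.4, 158.6, 190.9]
ee_rot: [179.8, 19.7, -168.5]
force: [4.3, 3.3, -0.2]
gripper_width: 29.7
```

```bash
python3 -c "
from h import *
t=st()
step(t,t-.5)"
```

```text
t 20.12 tilt 20.72 r 235.8 lat 0.5 | Ftan -1.9 Frad 4.5 Flat 2.4 [627.4 158.6 190.9] [ 4.3  3.3 -0.2] [ 0.47 -0.55  0.25] 29.7
shares [ 0.0018  0.0004 -0.0048]
```

Call:
arm_command(series=[0.0025, 0.0004, -0.0048, 0, 0, 0, 0.002, 0.0004, -0.0048, 0, 0, 0, 0.0014, 0.0003, -0.0038, 0, 0, 0, 0, 0, 0, 0, 0, 0])

```text
time_s: 20.45
ee_pos: [629.9, 159.2, 184.1]
ee_rot: [179.8, 19.6, -168.5]
force: [5.5, 2.5, -1.7]
gripper_width: 29.7
```

Call:
arm_command(series=[0.0012, 0.0002, -0.003, 0, 0, 0, 0, 0, 0, 0, 0, 0])

```text
time_s: 20.62
ee_pos: [630.3, 159.2, 182.9]
ee_rot: [179.8, 19.6, -168.5]
force: [4.7, 3.1, -0.4]
gripper_width: 29.9
```

Call:
arm_command(series=[0.0011, 0.0002, -0.003, 0, 0, 0, 0, 0, 0, 0, 0, 0])

```text
time_s: 20.78
ee_pos: [630.6, 159.3, 181.9]
ee_rot: [179.8, 19.6, -168.5]
force: [4.8, 2.4, 0.8]
gripper_width: 29.8
```

```bash
python3 -c "
from h import *
t=st()"
```

```text
t 20.78 tilt 18.39 r 235.9 lat 0.5 | Ftan -0.9 Frad 5.2 Flat 1.4 [630.6 159.3 181.9] [4.8 2.4 0.8] [ 0.52 -0.59  0.22] 29.8
```

Call:
arm_command(series=[0.0025, 0.0005, -0.003, 0, 0, 0, 0, 0, 0, 0, 0, 0])

```text
time_s: 20.95
ee_pos: [631.0, 159.4, 180.7]
ee_rot: [179.8, 19.5, -168.5]
force: [2.0, 2.5, 3.2]
gripper_width: 30.1
```

```bash
python3 -c "
from h import *
t=st()"
```

```text
t 20.95 tilt 18.08 r 235.9 lat 0.5 | Ftan 2.3 Frad 3.4 Flat 2.0 [631.  159.4 180.7] [2.  2.5 3.2] [ 0.57 -0.36  0.26] 30.1
```

Call:
arm_command(series=[0.002, 0.0004, -0.003, 0, 0, 0, 0, 0, 0, 0, 0, 0])

```text
time_s: 21.12
ee_pos: [631.4, 159.5, 179.7]
ee_rot: [179.8, 19.5, -168.5]
force: [-0.7, 1.7, 4.9]
gripper_width: 30.0
```

```bash
python3 -c "
from h import *
t=st()"
```

```text
t 21.12 tilt 17.82 r 236.0 lat 0.5 | Ftan 4.8 Frad 1.1 Flat 1.8 [631.4 159.5 179.7] [-0.7  1.7  4.9] [ 0.5  -0.15  0.32] 30.0
```

Call:
arm_command(series=[0, 0, 0, 0, 0, 0, 0, 0, 0.003, 0, 0, 0, 0, 0, 0, 0, 0, 0])

```text
time_s: 21.37
ee_pos: [631.2, 159.4, 180.5]
ee_rot: [179.8, 19.5, -168.5]
force: [-0.6, 3.0, 4.3]
gripper_width: 29.5
```

```bash
python3 -c "
from h import *
st()
save('scene','scene9.png')
a=cv2.imread('pics/scene9.png')[145:295,220:410]; cv2.imwrite('pics/scene9c.png',cv2.resize(a,None,fx=4,fy=4,interpolation=cv2.INTER_CUBIC))
"
```

```text
t 21.37 tilt 18.04 r 236.0 lat 0.5 | Ftan 4.1 Frad 1.3 Flat 3.1 [631.2 159.4 180.5] [-0.6  3.   4.3] [0.42 0.05 0.31] 29.5
```

View pics/scene9c.png

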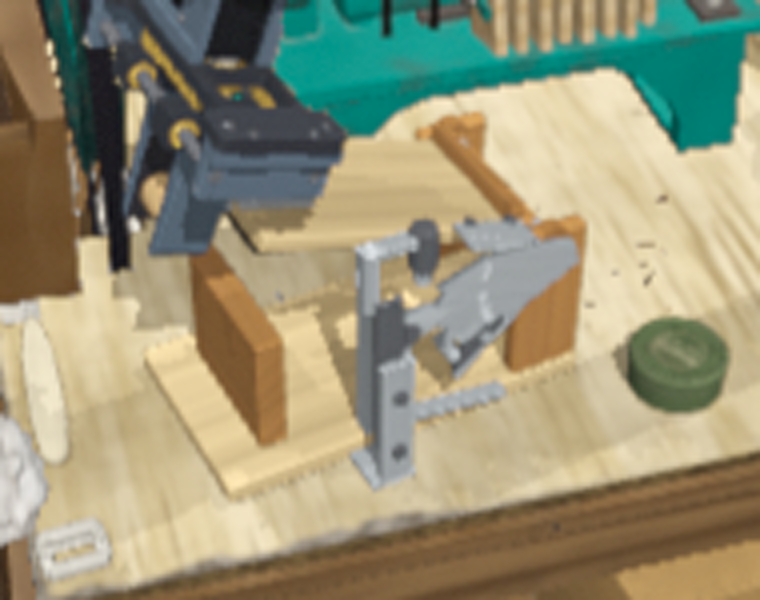

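Call:
arm_command(series=[-0.0005, 0.001, 0.003, 0, 0, 0, 0, 0, 0, 0, 0, 0])

```text
time_s: 21.58
ee_pos: [630.9, 159.5, 181.2]
ee_rot: [179.8, 19.4, -168.5]
force: [0.2, 1.3, 1.5]
gripper_width: 29.9
```

Call:
arm_command(series=[0, 0, 0, 0, 0, 0, 0, 0, 0, 0, 0, 0, 0, 0, 0, 0, 0, 0, 0, 0, 0, 0, 0, 0, 0, 0, 0, 0, 0, 0, 0, 0, 0, 0, 0, 0, 0, 0, 0, 0, 0, 0], hand=0.65)

```text
time_s: 22.17
ee_pos: [631.5, 159.8, 181.7]
ee_rot: [179.8, 19.5, -168.5]
force: [-0.5, -0.7, 0.7]
gripper_width: 59.7
```

```bash
python3 -c "
from h import *
st()
save('wrist','wrist10.png')
save('scene','scene10.png')
a=cv2.imread('pics/scene10.png')[145:295,220:410]; cv2.imwrite('pics/scene10c.png',cv2.resize(a,None,fx=4,fy=4,interpolation=cv2.INTER_CUBIC))
"
```

```text
t 22.17 tilt 18.28 r 236.8 lat 0.8 | Ftan 0.9 Frad -0.4 Flat -0.5 [631.5 159.8 181.7] [-0.5 -0.7  0.7] [0.07 0.09 0.01] 59.7
```

View pics/wrist10.png

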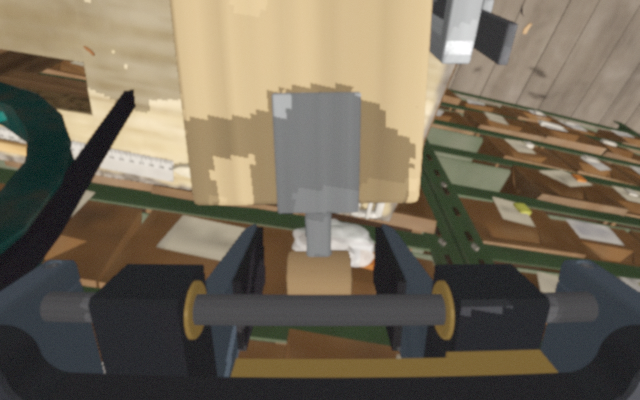

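View pics/scene10c.png

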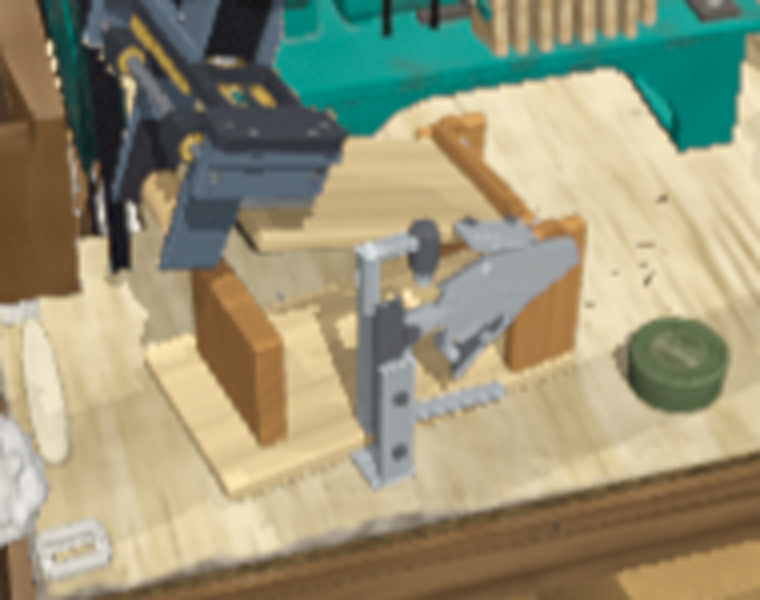

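Call:
arm_command(series=[-0.004, -0.0008, 0.012, 0, 0, 0, -0.008, -0.0017, 0.024, 0, 0, 0, -0.0123, -0.0025, 0.0354, 0, 0, 0, -0.0123, -0.0025, 0.0354, 0, 0, 0, -0.0123, -0.0025, 0.0354, 0, 0, 0, -0.0123, -0.0025, 0.0354, 0, 0, 0, -0.0123, -0.0025, 0.0354, 0, 0, 0, -0.0123, -0.0025, 0.0354, 0, 0, 0, -0.0123, -0.0025, 0.0354, 0, 0, 0, -0.0123, -0.0025, 0.0354, 0, 0, 0, 0, 0, 0, 0, 0, 0, 0, 0, 0, 0, 0, 0])

```text
time_s: 23.27
ee_pos: [587.5, 150.9, 311.1]
ee_rot: [179.8, 19.7, -168.5]
force: [-0.8, 0.5, -0.3]
gripper_width: 59.2
```

```bash
python3 -c "
from h import *
s=env.state();print(s['ee_pos'],s['force'])
w=save('wrist','wrist11.png')
S=save('scene','scene11.png')
a=cv2.imread('pics/scene11.png')[145:295,220:410]; cv2.imwrite('pics/scene11c.png',cv2.resize(a,None,fx=4,fy=4,interpolation=cv2.INTER_CUBIC))
"
```

```text
[587.4669761  150.92738746 311.08460167] [-0.79434055  0.47722446 -0.28208522]
```

View pics/scene11c.png

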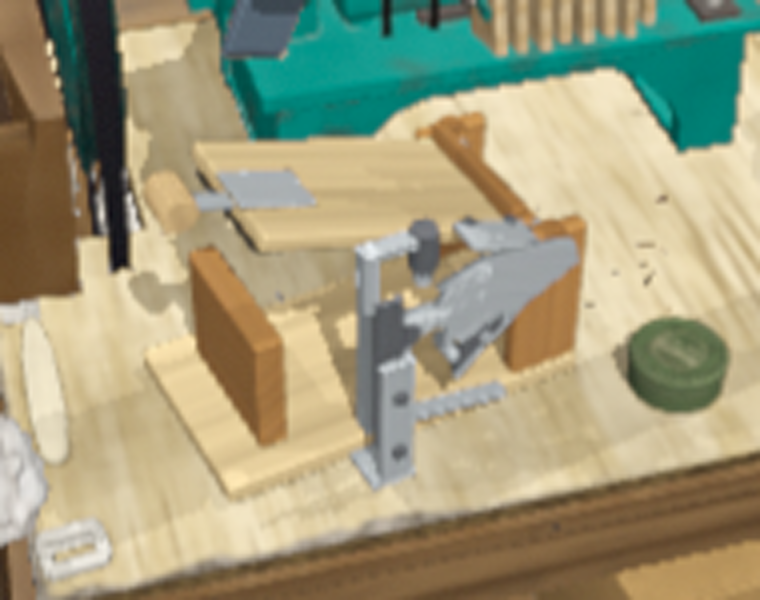

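View pics/wrist11.png

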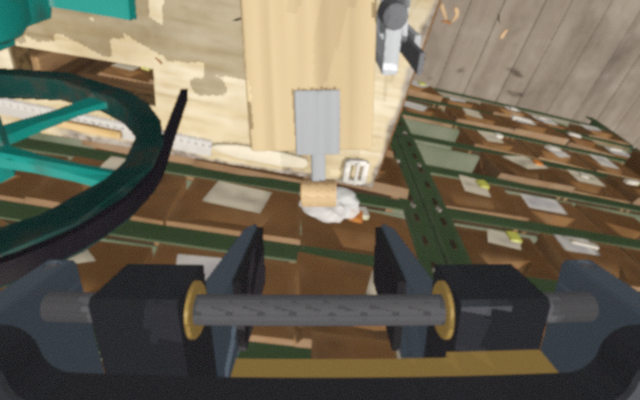

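Run:
```python
from h import *
np.set_printoptions(precision=1,suppress=True)
s=env.state(); w=grab_frame('wrist'); S=grab_frame('scene'); f=wcam(s,w)
X,r=tri([ray(f,(318.5,194)),ray(S,(220+172.5/4-.5,145+200.5/4-.5))]); print(X,r,'tilt',np.degrees(np.arcsin((X[2]-115)/235)))
print(env.job_done())
```

```text
[628.3 158.5 190.6] [np.float64(0.12355811950711845), np.float64(0.12355811950729523)] tilt 18.77338913180453
the job is handed in; nothing more can be done
None
```

The board now rests on its second notch from the bottom. The gripper is open and clear of it, and I handed the job in at about 23 s of the 56 s allowed.

- **Stop:** I gripped the roller, lifted the board past the top notch and met the sprung stop at about 54.3° (arm reading). I pressed to about 15 N at the grip, roughly 14 N beyond the board's weight, and the scene picture showed the pawl tipped over.
- **Lowering:** I guided the board down past the fourth notch without it catching. I felt the rest block at a reading of about −0.5°, pressing with roughly 9 N at the grip. A picture with the board flat showed the pawl back in the teeth.
- **Second notch:** I raised the board to about 20.7° and lowered it until the notch took the weight at about 18.2°. I eased off and let go.

After letting go, the wrist and scene cameras together put the grip at 18.8° tilt. That agrees with the seat I felt once the −0.5° flat reading is allowed for. It also fits the top notch reading of 38.3° less 20°. The last picture shows the pawl in a tooth and the tin, buckle and bone folder where they stood; I compared those by eye only, without measuring them again.

No check failed. The only oddity was one early free-air move that stopped short because its turn and descent together were too fast; I made up the difference before the grasp.

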